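Dose bearing balls into two kit dishes with the one-ball spoon

ROBOT

A 7-joint arm with a two-finger parallel gripper is mounted at the origin on the work surface. World frame = base frame: x ahead of the robot, y to its left, z up, the work surface at z = 0. Lengths are in m, angles in rad, forces in N, time in s.
With the tool pointing down it reaches from about 0.4 to 0.9 m from the base axis. Payload 5.5 kg.
Tool frame: the origin (TCP) lies midway between the tips of the shut fingers; the grasp point (between the pads) lies 19 mm behind it (manip.grip_depth is the distance from the TCP to the grasp point, in m); z points along the fingers, y is the line along which they close (so a half turn about z gives the same grasp; the last joint's range is limited). The gripper opens to 92 mm and grips with 3 to 60 N. Pads are 19 mm wide; open, the fingers measure 130 mm over their backs; the gripper's body (75 mm by 190 mm) begins 47 mm behind the grasp point.
Start: joints at [1.551, 0.501, -0.427, 1.55, 0.221, 1.138, -0.21], TCP at [0.181, -0.624, 0.227] pointing down, gripper open.
Joint ranges: [-2.88, 2.88], [-0.31, 2.03], [-1.54, 1.56], [0.2, 2.42], [-1.41, 4.55], [0.19, 2.02], [-2.57, 2.57]. Speed limits (rad/s): [2.57, 2.57, 3.14, 3.14, 3.14, 3.14, 3.14].

INTERFACE

Orientations are given as a unit quaternion [x, y, z, w].
In Python, from bench import manip, effector, viewer gives the robot as it stands. Calls block until the motion is done:
- manip.move_pose(position, orientation): joint-space move of the TCP to a pose.
- manip.servo_line(position, ori=None, vel=0.15): straight line of the TCP; ori=None keeps the orientation; vel is the mean speed in m/s.
- manip.movej(angles): joint-space move.
- effector.open_jaws() and effector.close(f_grip=None): open the fingers fully, or close them until they stop; f_grip is the grip in N (None keeps the last).
- manip.sleep(seconds).
- manip.solve_ik(position, orientation): joint angles nearest the present ones, or None.
- viewer.get_image(name): name is "side" or "top"; returns the picture (400x640x3 uint8, red, green, blue); there is no depth.
- viewer.get_calibration(name): a dict with "vfov" (degrees; the focal length in pixels is half the picture's height over the tangent of half this angle, whatever the lens; pixels are square), "cx", "cy" (the principal point, pixels), "dist_coeffs" ([k1, k2, p1, p2, k3] as OpenCV has them; the pictures are not rectified), "eye" and "attitude" of the camera in the world. Camera axes: x right, y down, z forward; pixel columns grow to the right and rows downward; lengths in m; the calibration is good to about 2 mm. A picture is of the moment at which its call begins. get_calibration takes no time and is no camera call.
A pose or a line that the arm cannot do raises manip.PlanningError and nothing moves.
- manip.hand_in(): hands the job in; it is judged then, once.
Readings, each from a call of its own:
- manip.current_clock(): time.
- manip.current_q(): joint angles.
- manip.current_joint_velocities(): joint speeds.
- manip.current_tau(): joint torques, N m.
- manip.current_tool_pos(): TCP position.
- manip.current_tcp_rot(): TCP orientation.
- manip.current_force(): force on the tool from outside, world axes, zero at the start.
- manip.current_wrist_torque(): the same for the moment, N m.
- manip.current_finger_gap(): finger opening in m.
- manip.current_gripper_force(): force on a finger pad.
Only numpy, scipy, OpenCV 4.12 (cv2) and the standard library are available. Lean on these libraries where they do the work, as an engineer would, in place of code of your own. Each camera call takes 0.05 s, during which the arm holds its last target. There are 200 camera calls.

TASK

Using the orange-handled one-ball spoon, scoop bearing balls out of the green bin one at a time and tip one into the red dish and one into the blue dish, leaving the other two balls in the bin and the yellow dish empty. Keep the fingers off the balls, do not disturb the can, the jar or the battery, and finish by laying the spoon back in the two forks of its rest, as it lay at the start.

Things in the scene. Friction and masses are not known exactly. Their poses are not given: they have to be found in the camera images.
- spoon_grip (a point): Grip point of the loose spoon (about 110 g), on the centre line of its orange handle, a straight bar 12 x 12 mm, 120 mm long. Axes: x along the handle to the nose, y left, z up; level in the rest. The handle runs 65 mm to -x, 55 mm to +x; then a steel neck 9 mm wide slopes from (52, 0, 0) to (82, 0, -66) mm, the pocket's back. Mass centre about 20 mm to +x, 15 mm down
- spoon_pocket (a point): 10 mm above the middle of the pocket floor, at (95, 0, -62) mm from spoon_grip, same axes. The steel pocket fits one ball: inside 22 long, 23 wide; floor and 3 walls 2 mm thick, walls 14 mm high, open in front and above. It is set nose-up 8 degrees to the handle: a ball stays in with the handle level and rolls out from 20 degrees nose-down. A seated ball's centre lies within 5 mm of this point
- rest_seat (a point): Where spoon_grip lies when the spoon is in its fixed rest, 88 mm above the table; x towards the nose end, z up. Two pillars, 8 mm thick along x, 34 mm wide, at x = 43 and -51 mm, have notches 20 mm wide whose floors lie 6 mm below this point and whose cheeks, 7 mm thick, rise 16 mm above it. Base plate 8 mm thick, from x = -65 to 110 mm, 56 mm wide
- bin_low (a point): Foot of the low wall of the fixed green bin, mid-width, at floor level, 5 mm above the table. x points from the high wall to the low wall (the one farther from the robot), y left, z up. The inside runs 110 mm to -x, 60 mm to each side; walls 5 mm thick, tops 36 mm above the table, the low wall 25 mm. The black floor falls 4 degrees to the low wall (0.070 d higher at x = -d), so balls roll to it
- ball0_center (a point): Centre of loose bearing ball 0: steel, 20 mm diameter, about 33 g, slippery and free to roll. All four start in the bin, side by side along its low wall, 20 to 36 mm apart between centres.
- ball1_center (a point): Centre of loose bearing ball 1: steel, 20 mm diameter, about 33 g, slippery and free to roll. All four start in the bin, side by side along its low wall, 20 to 36 mm apart between centres.
- ball2_center (a point): Centre of loose bearing ball 2: steel, 20 mm diameter, about 33 g, slippery and free to roll. All four start in the bin, side by side along its low wall, 20 to 36 mm apart between centres.
- ball3_center (a point): Centre of loose bearing ball 3: steel, 20 mm diameter, about 33 g, slippery and free to roll. All four start in the bin, side by side along its low wall, 20 to 36 mm apart between centres.
- dish_red_in (a point): Red plastic bowl, fixed, 72 mm across its rim, 28 mm tall, wall and floor about 4 to 5 mm; the point is the centre of its inner floor. 
- dish_blue_in (a point): Blue plastic bowl, fixed, 72 mm across its rim, 28 mm tall, wall and floor about 4 to 5 mm; the point is the centre of its inner floor. 
- dish_yellow_in (a point): Yellow plastic bowl, fixed, 72 mm across its rim, 28 mm tall, wall and floor about 4 to 5 mm; the point is the centre of its inner floor. It stays empty.
- can: Loose orange spray can with a pale label, 52 mm diameter, 170 mm tall, bystander. Origin at the centre of its underside, z up.
- jar: Loose amber jar with black cap, 48 mm diameter, 70 mm tall, bystander. Origin at the centre of its underside, z up.
- battery: Loose black and red battery pack, 70 x 46 x 39 mm (x, y, z), bystander. Origin at the centre of its underside, z up.
Mind the look-alikes: they are no part of the job. Of the things like the part that bears dish_red_in, leave any that is pink; of the rest the larger one is meant.

How it is judged:
By the outcome, as a careful person would: the job done as asked, in the order asked, and still so for the second after the job is handed in, with the robot touching nothing.
It also fails if it takes over 72 s, if anything falls off the work surface, if the arm or the gripper's body presses on something with over 40 N, if the wrist force passes 120 N, or if a joint passes its speed limit or range.

## Working session

There is one attempt and no reset: what is moved stays moved. The work goes in short steps, each a Python script; the robot and the scene stay as the last script left them, time stands still between calls to the robot, and variables do not carry over. Pictures are saved under pics/ and viewed, at most 10 in all, crops included, and the job is handed in when it is done.

```bash
mkdir -p pics; ls
python3 - <<'E'
from bench import manip, effector, viewer
import cv2
for n in("side","top"):
    im=viewer.get_image(n); cv2.imwrite(f"pics/{n}0.png",im[:,:,::-1]); print(n,viewer.get_calibration(n))
print(manip.current_clock(),manip.current_tcp_rot(),manip.grip_depth)
E
```

```text
pics
side {'vfov': 55.31367273569586, 'cx': 320.97835359999266, 'cy': 202.42760813789073, 'dist_coeffs': array([-0.01398556,  0.        ,  0.        ,  0.        ,  0.        ]), 'eye': array([0.55152601, 0.59320332, 0.49522469]), 'attitude': array([-0.01976422,  0.88921086, -0.4569809 ,  0.00904868])}
top {'vfov': 45.75870460677247, 'cx': 325.88735878664517, 'cy': 199.38965694190858, 'dist_coeffs': array([-0.10957295,  0.        ,  0.        ,  0.        ,  0.        ]), 'eye': array([0.44124794, 0.00587283, 1.01904442]), 'attitude': array([ 0.71649617, -0.69437998,  0.05035276, -0.04398054])}
0.1 [ 9.90015657e-01  1.40954952e-01 -9.63748845e-05 -8.31545931e-04] 0.0188
```

View pics/side0.png

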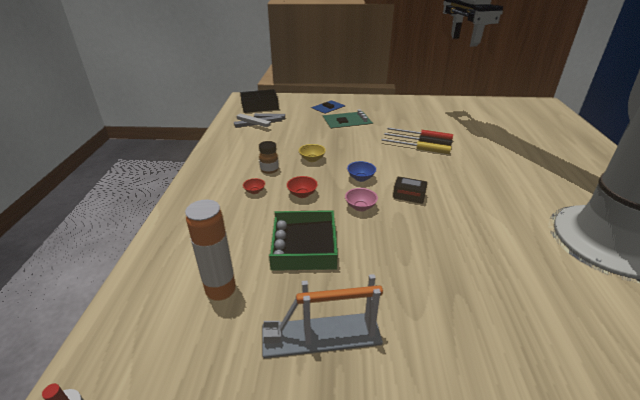

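View pics/top0.png

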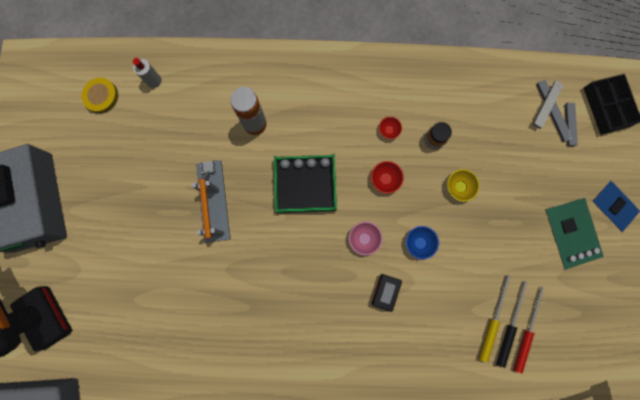

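The side view shows the spoon on its rest at about (340,295), the bin at (305,240) with balls at x≈281, the red dish at (302,187) and the blue one at (362,171). In the top view they are: rest (213,200), bin (305,184) with its balls along row 163, red dish (387,178), blue (422,242), yellow (462,185), can (249,110), jar (439,135), battery (387,292).

```bash
cat > h.py <<'E'
from bench import manip, effector, viewer
import cv2, numpy as np
from scipy.spatial.transform import Rotation as R
def cam(n):
    c=viewer.get_calibration(n); f=200/np.tan(np.radians(c['vfov']/2))
    return np.array([[f,0,c['cx']],[0,f,c['cy']],[0,0,1]]),c['dist_coeffs'],np.array(c['eye']),R.from_quat(c['attitude']).as_matrix()
def ray(n,uv):
    K,d,e,M=cam(n); p=cv2.undistortPoints(np.array(uv,float).reshape(-1,1,2),K,d)[:,0]
    return e,(M@np.c_[p,np.ones(len(p))].T).T
def onz(n,uv,z):
    e,r=ray(n,uv); return e+r*((z-e[2])/r[:,2])[:,None]
def proj(n,P):
    K,d,e,M=cam(n); return cv2.projectPoints(np.array(P,float).reshape(-1,1,3),cv2.Rodrigues(M.T)[0],-M.T@e,K,d)[0][:,0]
def tri(uvs):  # {cam:uv}
    A=np.zeros((3,3));b=np.zeros(3)
    for n,uv in uvs.items():
        e,r=ray(n,[uv]); r=r[0]/np.linalg.norm(r[0]); P=np.eye(3)-np.outer(r,r); A+=P;b+=P@e
    return np.linalg.solve(A,b)
def crop(n,im,x0,x1,y0,y1,s,out):
    cv2.imwrite(out,cv2.resize(im[y0:y1,x0:x1,::-1],None,fx=s,fy=s,interpolation=cv2.INTER_CUBIC))
E
python3 - <<'E'
from h import *
np.set_printoptions(precision=4,suppress=True)
t=viewer.get_image("top"); s=viewer.get_image("side")
a=cv2.resize(t[145:255,190:350,::-1],None,fx=5,fy=5,interpolation=cv2.INTER_CUBIC)
cv2.imwrite("pics/tc.png",a)
cv2.imwrite("pics/sc.png",cv2.resize(s[200:360,255:395,::-1],None,fx=3.7,fy=3.7,interpolation=cv2.INTER_CUBIC))
hsv=cv2.cvtColor(t,cv2.COLOR_RGB2HSV)
def blob(im,lo,hi,box):
    x0,x1,y0,y1=box; m=cv2.inRange(cv2.cvtColor(im,cv2.COLOR_RGB2HSV)[y0:y1,x0:x1],lo,hi)
    ys,xs=np.nonzero(m); return np.c_[xs+x0,ys+y0]
for nm,lo,hi,box in [("red",(0,160,60),(6,255,255),(365,410,155,200)),("blue",(105,120,40),(125,255,255),(400,445,220,265)),("yel",(20,180,80),(32,255,255),(440,485,165,208)),("bin",(45,100,30),(80,255,255),(265,345,145,220)),("orange",(5,180,100),(18,255,255),(195,220,170,245))]:
    p=blob(t,lo,hi,box); z={"bin":.036,"orange":.094}.get(nm,.028)
    r=cv2.minAreaRect(p.astype(np.float32)); bx=cv2.boxPoints(r)
    print(nm,len(p),r[0],r[1],r[2],"\n",onz("top",[r[0]],z),"\n",onz("top",bx,z))
for nm,uv,z in [("can",(244,97),.17),("jar",(440,130),.07),("batt",(388,291),.039)]: print(nm,onz("top",[uv],z))
E
```

```text
red 817 (386.7500305175781, 176.74998474121094) (31.819805145263672, 31.11269760131836) 45.0 
 [[ 0.6273 -0.1292  0.028 ]] 
 [[ 0.6262 -0.0816  0.028 ]
 [ 0.6758 -0.1281  0.028 ]
 [ 0.6284 -0.177   0.028 ]
 [ 0.5795 -0.1303  0.028 ]]
blue 809 (421.5, 242.5) (31.0, 31.0) 90.0 
 [[ 0.4896 -0.2046  0.028 ]] 
 [[ 0.5213 -0.1714  0.028 ]
 [ 0.5232 -0.2375  0.028 ]
 [ 0.458  -0.2377  0.028 ]
 [ 0.4564 -0.1721  0.028 ]]
yel 780 (463.0, 185.5) (31.0, 30.0) 90.0 
 [[ 0.614  -0.2942  0.028 ]] 
 [[ 0.6467 -0.2616  0.028 ]
 [ 0.6491 -0.3277  0.028 ]
 [ 0.5815 -0.3267  0.028 ]
 [ 0.5794 -0.2612  0.028 ]]
bin 801 (304.33489990234375, 183.2126007080078) (56.483673095703125, 62.20441436767578) 88.02507019042969 
 [[0.6062 0.0454 0.036 ]] 
 [[ 0.6624  0.1155  0.036 ]
 [ 0.6713 -0.0162  0.036 ]
 [ 0.551  -0.0236  0.036 ]
 [ 0.5424  0.1059  0.036 ]]
orange 297 (204.74220275878906, 208.0280303955078) (58.52484893798828, 5.532629489898682) 83.79655456542969 
 [[0.5407 0.2379 0.094 ]] 
 [[0.598  0.2535 0.094 ]
 [0.5995 0.2425 0.094 ]
 [0.4845 0.2226 0.094 ]
 [0.4829 0.2335 0.094 ]]
can [[0.744  0.1593 0.17  ]]
jar [[ 0.7224 -0.2342  0.07  ]]
batt [[ 0.3878 -0.1339  0.039 ]]
```

View pics/tc.png

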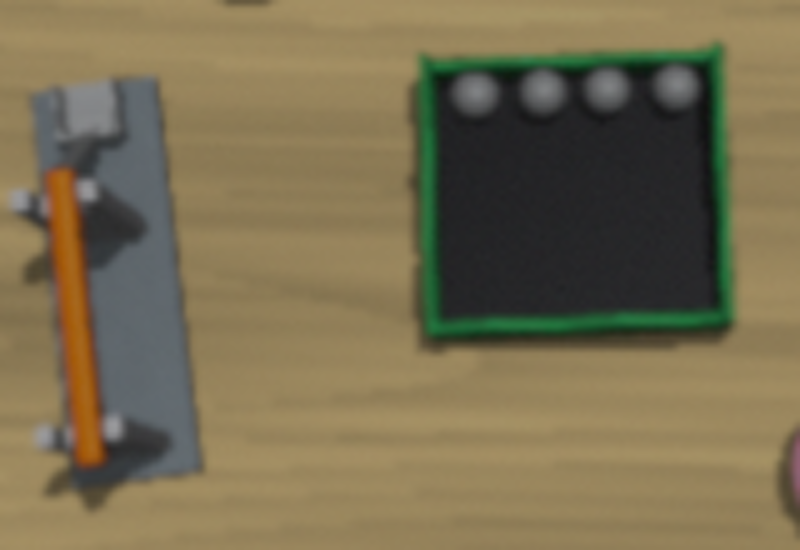

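View pics/sc.png

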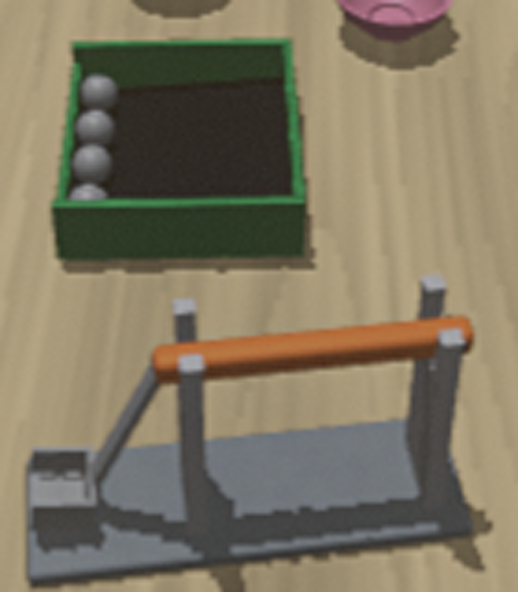

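The top crop shows the handle running from (61,172) to (90,462), the balls at (475,93), (542,91), (607,89) and (677,87), and the bin walls. The side crop shows the same handle running from (157,356) to (466,330), with three balls clear of the near wall. I'll triangulate these, check reach and move to the pre-grasp.

```bash
cat >> h.py <<'E'
GP=np.array([.095,0,-.062])
def S(yaw,pitch): return R.from_euler('ZY',[yaw,pitch],degrees=True)   # pitch>0 nose-down
def pose(grip,yaw,pitch):
    s=S(yaw,pitch); return np.array(grip)-s.apply([0,0,manip.grip_depth]),(s*R.from_quat([1,0,0,0])).as_quat()
def gfrom(pt,off,yaw,pitch):  # off: point in spoon_grip frame lying at pt
    return np.array(pt)-S(yaw,pitch).apply(off)
P8=R.from_euler('Y',-8,degrees=True)
LIP=GP+P8.apply([.011,0,-.010]); LIPB=GP+P8.apply([.011,0,-.012]); BACKB=GP+P8.apply([-.013,0,-.012])
def line(grip,yaw,pitch,vel=.15):
    p,q=pose(grip,yaw,pitch); manip.servo_line(p,q,vel)
E
python3 - <<'E'
from h import *
np.set_printoptions(precision=4,suppress=True)
T=lambda u,v:(190+(u+.5)/5-.5,145+(v+.5)/5-.5)
D=lambda u,v:(255+(u+.5)/3.7-.5,200+(v+.5)/3.7-.5)
n=onz("top",[T(61,172)],.094)[0]; t=onz("top",[T(90,462)],.094)[0]
n3=tri({"top":T(61,170),"side":D(157,356)}); t3=tri({"top":T(90,464),"side":D(466,330)})
print("ends",n,t,n3,t3); d=n-t; print("yaw",np.degrees(np.arctan2(d[1],d[0])),np.linalg.norm(d)); 
print("base yaw",[np.degrees(np.arctan2(*(a-b)[[1,0]])) for a,b in [(onz("top",[T(155,80)],.008)[0],onz("top",[T(202,470)],.008)[0])]])
b=onz("top",[T(475,93),T(542,91),T(607,89),T(677,87)],.015); print(b)
d=b[0]-b[3]; print("bin yaw",np.degrees(np.arctan2(-d[0],d[1])))
for uv,s in zip([T(542,91),T(607,89),T(677,87)],[D(91,163),D(94,127),D(99,91)]): print(tri({"top":uv,"side":s}))
print("bin inner low corners", onz("top",[T(437,73),T(712,65)],.025), "high top inner",onz("top",[T(440,318),T(721,312)],.036))
E
```

```text
ends [0.5986 0.2476 0.094 ] [0.4839 0.2287 0.094 ] [0.599  0.2483 0.0914] [0.4835 0.2296 0.0899]
yaw 9.368872033980454 0.11625775784794942
base yaw [np.float64(10.212346914707386)]
[[0.6522 0.0905 0.015 ]
 [0.654  0.0616 0.015 ]
 [0.6558 0.0335 0.015 ]
 [0.6577 0.0033 0.015 ]]
bin yaw 3.582385329258913
[0.6528 0.0614 0.0168]
[0.6547 0.0335 0.0167]
[0.6563 0.0033 0.0165]
bin inner low corners [[ 0.6584  0.1063  0.025 ]
 [ 0.6657 -0.0114  0.025 ]] high top inner [[ 0.5516  0.0992  0.036 ]
 [ 0.5579 -0.018   0.036 ]]
```

```bash
cat >> h.py <<'E'
G0=np.array([.5461,.2393,.088]); Y0=9.7
FOOT=np.array([.6640,.0472,.005]); YB=3.6
E
python3 - <<'E'
from h import *
np.set_printoptions(precision=4,suppress=True)
p,q=pose(G0+[0,0,.09],Y0,0)
manip.move_pose(p,q); line(G0,Y0,0,.2)
print(manip.current_clock(),manip.current_tool_pos(),manip.current_force())
effector.close(50); print(manip.current_finger_gap(),manip.current_force())
line(G0+[0,0,.05],Y0,0,.15)
print(manip.current_clock(),manip.current_finger_gap(),manip.current_force())
t=viewer.get_image("top"); s=viewer.get_image("side")
pk=G0+[0,0,.05]+S(Y0,0).apply(GP)
c=lambda im,x,y,k:cv2.resize(im[y:y+100,x:x+100,::-1],None,fx=k,fy=k,interpolation=cv2.INTER_CUBIC)
pt=proj("top",[pk])[0]; ps=proj("side",[pk])[0]; print(pt,ps)
A=[]
for n,im,u in(("top",t,pt),("side",s,ps)):
    x,y=(u-50).astype(int); x=max(x,0); y=min(max(y,0),300); a=c(im,x,y,4)
    pts=proj(n,[G0+[0,0,.05]+S(Y0,0).apply(GP+P8.apply(o)) for o in ([.011,.0135,.004],[.011,-.0135,.004],[-.013,-.0135,.004],[-.013,.0135,.004])])
    for w in pts: cv2.circle(a,tuple(int(v) for v in (w-[x,y]+.5)*4),2,(0,0,255),-1)
    A.append(a)
cv2.imwrite("pics/grab.png",np.hstack(A))
E
```

```text
4.0833 [0.5465 0.2398 0.0697] [0.342  0.4003 0.0526]
0.011356816471797208 [-0.1496  0.3569  0.1001]
5.7833 0.01147125247762262 [ 0.067  -0.5845 -1.5483]
[201.6187 160.5991] [266.6919 306.1802]
```

View pics/grab.png

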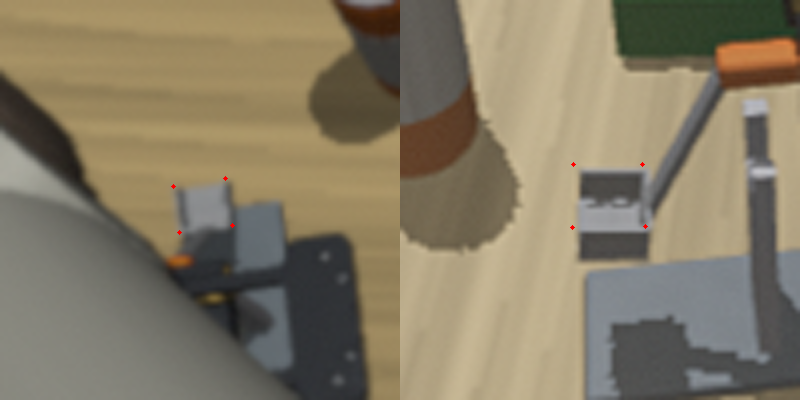

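The picture shows the pocket at about (205,208) in the left (top) half and (612,215) in the right (side) half. It lies within 2 mm of prediction, so the grasp is good. I'll scoop ball 1.

```bash
cat >> h.py <<'E'
np.set_printoptions(precision=4,suppress=True)
def bp(d,y,h):  # bin point: d behind low wall, y left, h above floor
    return FOOT+R.from_euler('Z',YB,degrees=True).apply([-d,y,.07*d+h])
def biny(b): return R.from_euler('Z',-YB,degrees=True).apply(np.array(b)-FOOT)[1]
def scoop(ball,p=13):
    y=biny(ball); g=lambda d,h,pt=p:gfrom(bp(d,y,h),LIPB,YB,pt)
    line(g(.045,.075),YB,p,.3); line(g(.045,.012),YB,p,.15); f0=manip.current_force(); hz=.001
    line(g(.045,.001),YB,p,.05); print("down dF",manip.current_force()-f0)
    line(g(.028,hz),YB,p,.1); line(g(.006,hz),YB,p,.06)
    for d in (.004,.0025,.001,0,-.001):
        line(g(d,hz),YB,p,.04); df=manip.current_force()-f0; print(d,df,manip.current_tool_pos()-pose(g(d,hz),YB,p)[0])
        if np.hypot(df[0],df[1])>5: break
    d+=.0015
    for pt,dd,h in ((5,.001,.006),(-3,.003,.012)): line(g(d+dd,h,pt),YB,pt,.06)
    line(g(d+.008,.03,-3),YB,-3,.08); line(g(d+.012,.085,-3),YB,-3,.2)
    print("clock",manip.current_clock())
def look(out,P,k=4):
    A=[]
    for n in("top","side"):
        im=viewer.get_image(n); x,y=(proj(n,[P])[0]-50).astype(int); x=min(max(x,0),540); y=min(max(y,0),300)
        A.append(cv2.resize(im[y:y+100,x:x+100,::-1],None,fx=k,fy=k,interpolation=cv2.INTER_CUBIC))
    cv2.imwrite(out,np.hstack(A))
E
python3 - <<'E'
from h import *
B1=(.6534,.0616,.015)
line(G0+[0,0,.065],Y0,0,.2)
scoop(B1)
look("pics/s1.png",bp(.02,.005,.05))
E
```

```text
down dF [ 0.2549 -0.5762  0.4955]
0.004 [0.0946 0.0592 0.1817] [-0.0001 -0.     -0.    ]
0.0025 [-0.1931 -0.2171 -0.3367] [ 0.0001 -0.      0.0001]
0.001 [ 0.4012 -0.8913 -0.4148] [0.0001 0.     0.    ]
0 [-0.4659  0.0493  0.5731] [-0.0001 -0.     -0.    ]
-0.001 [-2.8036 -0.4094  0.0932] [-0.0006 -0.     -0.0001]
clock 11.5083
```

View pics/s1.png

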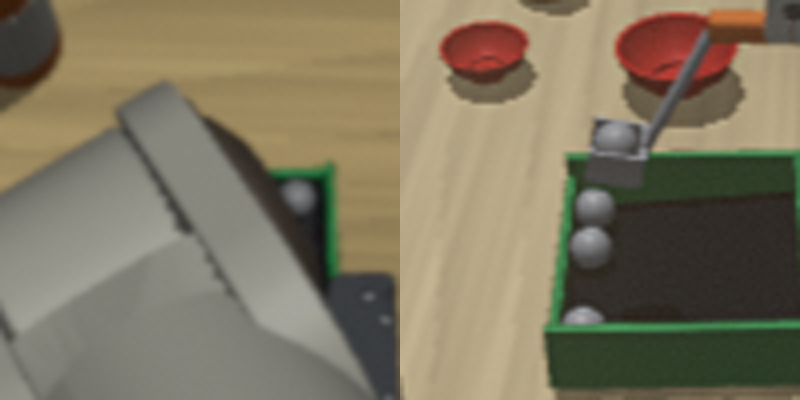

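The side half shows the ball seated in the pocket at (617,137) and three balls left in the bin at (595,208), (590,246) and (583,320). I'll tip it into the red dish.

```bash
cat >> h.py <<'E'
def dump(c,yaw):
    c=np.array([c[0],c[1],0.]); b=R.from_euler('Z',yaw,degrees=True)
    g=lambda z,p,o=-.010:gfrom(c+b.apply([o,0,z]),LIP,yaw,p)
    line(g(.095,-3),yaw,-3,.25); line(g(.052,-2),yaw,-2,.15)
    line(g(.036,16),yaw,16,.08); line(g(.026,38),yaw,38,.06); manip.sleep(.5)
    line(g(.06,38),yaw,38,.15); line(g(.10,10),yaw,10,.25)
    print("clock",manip.current_clock())
E
python3 - <<'E'
from h import *
dump((.6273,-.1292),-3)
look("pics/d1.png",(.6273,-.1292,.03))
E
```

```text
clock 15.8
```

View pics/d1.png

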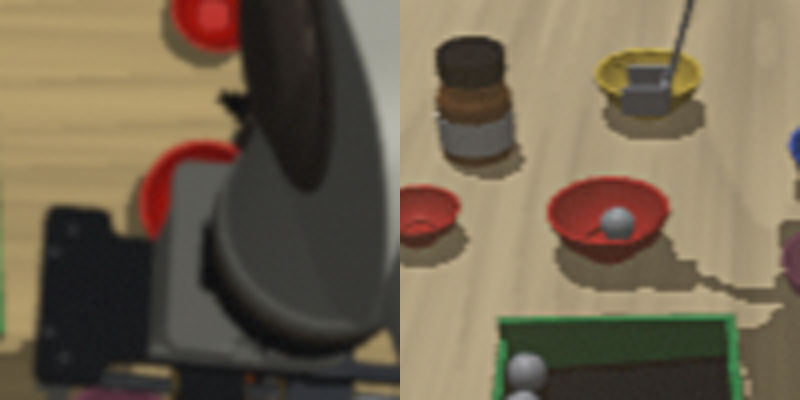

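The ball lies in the red dish at (617,225) in the side half. Next I'll check that ball 2 hasn't shifted, then scoop it.

Run:
```python
from h import *
B2=np.array((.6553,.0336,.015))
s0=cv2.imread("pics/side0.png"); s=np.ascontiguousarray(viewer.get_image("side")[:,:,::-1])
u,v=proj("side",[B2+[0,0,.001]])[0]; print(u,v); x,y=int(round(u)),int(round(v))
m=cv2.matchTemplate(s[y-12:y+13,x-12:x+13],s0[y-6:y+7,x-6:x+7],cv2.TM_CCOEFF_NORMED); _,mx,_,l=cv2.minMaxLoc(m); print(mx,l,"(6,6)=unmoved")
if mx>.85 and max(abs(l[0]-6),abs(l[1]-6))<=1:
    scoop(B2); look("pics/s2.png",bp(.02,-.01,.05))
```

```text
279.40267589743735 234.2136455892221
0.8096127510070801 (6, 6) (6,6)=unmoved
```

The best match is at zero shift. The score is lower only because the neighbouring ball has gone, so I'll scoop.

Run:
```python
from h import *
scoop(np.array((.6553,.0336,.015))); look("pics/s2.png",bp(.02,-.01,.05))
```

```text
down dF [-1.9495 -1.2104  0.2379]
0.004 [-1.504  -0.2744 -0.1644] [-0.  0. -0.]
0.0025 [-1.4125 -0.942  -0.4766] [ 0.0001 -0.     -0.    ]
0.001 [-1.6077 -0.8537  0.4038] [ 0.0002 -0.     -0.    ]
0 [-1.3456 -0.6245 -0.7344] [0.0001 0.     0.    ]
-0.001 [-3.3086 -1.2255  1.83  ] [-0.0003 -0.      0.    ]
clock 21.2
```

View pics/s2.png

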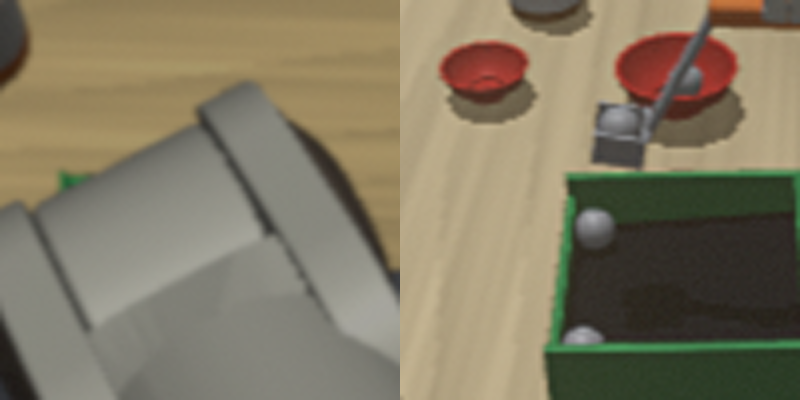

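Ball 2 is seated in the pocket at (622,122), and the other two remain in the bin at (595,228) and (583,338). Next is the blue dish, then a hover above the rest.

Run:
```python
from h import *
dump((.4896,-.2046),-15)
line(G0+[0,0,.11],Y0,0,.3); line(G0+[0,0,.03],Y0,0,.2)
print(manip.current_clock(),manip.current_finger_gap())
A=[]
s=viewer.get_image("side")[:,:,::-1]
cv2.imwrite("pics/d2.png",np.hstack([cv2.resize(s[x[1]:x[1]+130,x[0]:x[0]+130],(400,400),interpolation=cv2.INTER_CUBIC) for x in((265,130),(260,235))]))
```

```text
clock 25.7833
27.9667 0.01167881825168308
```

View pics/d2.png

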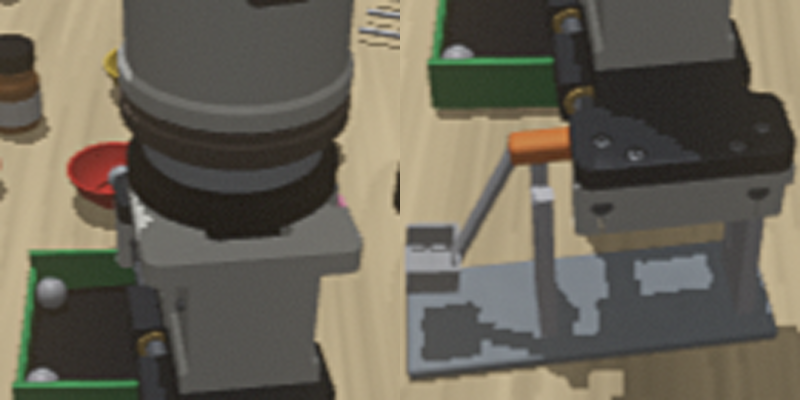

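The pocket is empty at (432,245) and the spoon is over the rest. The arm hides the blue dish. I'll lay the spoon down, back off and look.

Run:
```python
from h import *
f0=manip.current_force()
line(G0+[0,0,.004],Y0,0,.08); line(G0+[0,0,.0003],Y0,0,.03); print(manip.current_force()-f0)
effector.open_jaws(); manip.sleep(.3)
line(G0+[0,0,.12],Y0,0,.15)
manip.movej([1.551,0.501,-0.427,1.55,0.221,1.138,-0.21]); manip.sleep(.3)
print(manip.current_clock())
s=viewer.get_image("side")[:,:,::-1]; t=viewer.get_image("top")[:,:,::-1]
r=lambda a:cv2.resize(a,(400,300),interpolation=cv2.INTER_CUBIC)
cv2.imwrite("pics/end.png",np.vstack([np.hstack([r(s[130:220,230:350+0]),r(s[140:230,320:440])]),np.hstack([r(s[260:365,250:390]),r(t[80:260,190:430])])]))
```

```text
[0.4037 0.2064 0.7416]
34.9167
```

View pics/end.png

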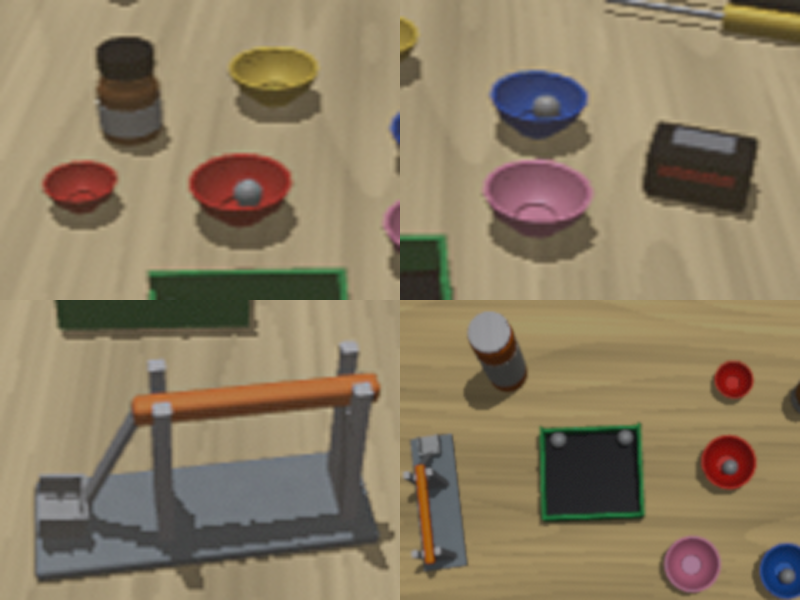

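There is one ball in the red dish (247,193) and one in the blue (545,107). Two balls are in the bin (558,438 and 625,437), the yellow dish is empty, and the spoon is back in both forks.

```bash
python3 -c "
from bench import manip
print(manip.hand_in())"
```

```text
the job is handed in; nothing more can be done
None
```

The job is done and handed in at about 35 s: one ball is in the red dish and one in the blue, two are still in the bin, the yellow dish is empty, and the spoon is back in its rest with the can, jar and battery untouched.

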